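# Gather the turned caps in the tote's corner

## Task

Lower the one metal cap left standing on the bench (short and stepped, just like the three in the small tote) into the tote with the others, without dropping it in from a height. Then grip the tote by the lug on its corner and tip it up to about 30 degrees, with the opposite bottom corner still resting on the bench, until all four caps have slid together into that low corner; finish while still holding the tote tilted like that, its lug in the gripper and nothing else propping it. Leave the other things on the bench where they are.

Things in the scene. Friction and masses are not known exactly. Their poses are not given: they have to be found in the camera images.
- tote: Small blue plastic tote with a lug on its +x +y corner. Outer 200 (x) x 160 (y) mm, 60 tall, walls and floor 4 mm, rim lip 4 mm outside the walls; about 0.3 kg. Origin: centre of its underside, z up. Caps slide easily on its slick plastic: they start at 7 to 11 degrees of tilt and need 25 to 30 to run on along a wall into the corner. On the bench the tote itself does not slip
- tote_lug (a point): Grip point of the corner lug, on the tote's diagonal, 152 mm from its centre, 48 mm above its underside. The lug is a flat upright plate 12 mm thick (across the diagonal), 20 to 66 mm above the underside, reaching out to 173 mm from the centre (the lip's corner is at 133 mm). Pinch it across its thickness from above. Axes as the tote's
- tote_heel (a point): Outer bottom corner of the tote (its -x -y corner) diagonally across from the lug, at its underside, 280 mm from the lug point along the diagonal; it stays on the bench and the tote pivots on it when the lug is raised
- tote_corner (a point): Inner corner of the tote diagonally across from the lug, 15 mm above the underside: the corner where the caps must gather
- cap1_mid (a point): aluminium stepped cap, standing upright: round body 34 mm diameter x 22 mm tall with a boss 14 mm diameter x 12 mm on top (34 mm overall), about 60 g. Starts inside the tote, away from the low corner (the free spot around 30 mm to -x, 36 mm to -y of the tote centre is clear). Point: on its axis, 11 mm above its underside; z along its axis to the boss
- cap2_mid (a point): aluminium stepped cap, standing upright: round body 34 mm diameter x 22 mm tall with a boss 14 mm diameter x 12 mm on top (34 mm overall), about 60 g. Starts inside the tote, away from the low corner (the free spot around 30 mm to -x, 36 mm to -y of the tote centre is clear). Point: on its axis, 11 mm above its underside; z along its axis to the boss
- cap3_mid (a point): aluminium stepped cap, standing upright: round body 34 mm diameter x 22 mm tall with a boss 14 mm diameter x 12 mm on top (34 mm overall), about 60 g. Starts inside the tote, away from the low corner (the free spot around 30 mm to -x, 36 mm to -y of the tote centre is clear). Point: on its axis, 11 mm above its underside; z along its axis to the boss
- stray: aluminium stepped cap, standing upright: round body 34 mm diameter x 22 mm tall with a boss 14 mm diameter x 12 mm on top (34 mm overall), about 60 g. Identical to the three in the tote, but starts on the bench beside the tote, on the robot's left. Origin: centre of its underside
- stray_mid (a point): Point on the axis of the stray cap, 11 mm above its underside
- spindle: Bystander: upright aluminium spindle, 86 mm tall, two 32 mm heads and a narrow waist; stands near the stray. Origin: centre of its underside
- gauge: Bystander: dark steel ring gauge, 52 mm outside, 35 mm bore, 18 mm tall; near the stray. Origin: centre of its underside
- tape: Bystander: cardboard ring (tape core), 84 mm across, 45 mm tall, far side of the bench. Origin: centre of its underside
- drink: Bystander: black drink bottle with green cap, 68 mm diameter, 190 mm tall, far side. Origin: centre of its underside
- driver: Bystander: screwdriver lying on the far side. Origin on the bench under it
- caliper: Bystander: steel caliper lying flat on the right, 190 mm long. Origin: centre of its underside
- block: Bystander: steel block 50 x 30 x 30 mm on the right. Origin: centre of its underside
Things that resemble listed ones, but are neither listed nor needed, are in the scene too. What is shaped like the stray but purple is not meant.

How it is judged:
On the way:
1. the stray cap stands or lies inside the level tote, let go by the gripper (x of stray_mid in the frame of tote between -0.096 and 0.096 m and y of stray_mid in the frame of tote between -0.076 and 0.076 m and z of stray_mid in the frame of tote between 0 and 0.04 m and contact force between the fingers and stray below 0.1 N and angle between tote's own z axis and vertical below 0.12 rad), for 0.2 s.
At the end, for the whole second after the job is handed in: Tote tilted 20 to 46 degrees; the corner opposite the lug under 15 mm above the bench, lug point over 120 mm up; TCP within 35 mm of the lug point, fingers pressing over 1 N; tote still (30 mm/s, 0.2 rad/s), touching no bystander; each cap's middle within 125 mm of the low inner corner (angle between tote's own z axis and vertical between 0.35 and 0.8 rad and height (world z) of tote_heel below 0.015 m and height (world z) of tote_lug above 0.12 m and contact force between the fingers and tote above 1 N and distance between the grasp point and tote_lug below 0.035 m and linear speed of tote below 0.03 m/s and angular speed of tote below 0.2 rad/s and distance between each of cap1_mid, cap2_mid, cap3_mid, stray_mid and tote_corner below 0.125 m and contact force between each of spindle, gauge, tape, drink, driver, caliper, block and tote below 0.2 N); the arm keeps its last pose, push and grip.
It fails at once if a bystander is moved more than 30 mm (distance of any of spindle, gauge, tape, drink, driver, caliper, block from where it was at the start of the episode above 0.03 m).
It fails at once if the stray cap is dropped or thrown (over 1.3 m/s while not held, a fall of more than about 85 mm) (linear speed of stray above 1.3 m/s and contact force between the fingers and stray below 0.1 N).
It also fails if it takes over 45 s, if anything falls off the work surface, if the arm or the gripper's body presses on something with over 40 N, if the wrist force passes 120 N, or if a joint passes its speed limit or range.

## Robot

A 6-joint arm with a two-finger parallel gripper is mounted at the origin on the work surface. World frame = base frame: x ahead of the robot, y to its left, z up, the work surface at z = 0. Lengths are in m, angles in rad, forces in N, time in s.
With the tool pointing down it reaches from about 0.35 to 0.975 m from the base axis. Payload 4.9 kg.
Tool frame: the origin (TCP) lies between the finger pads, 19 mm behind the fingertips; this is the grasp point; z points along the fingers, y is the line along which they close (so a half turn about z gives the same grasp; the last joint's range is limited). The gripper opens to 85 mm and grips with 20 to 120 N. Pads are 22 mm wide; open, the fingers measure 114 mm over their backs; the gripper's body (76 mm by 85 mm) begins 54 mm behind the grasp point. The pads swing forward as they close: fully open they stand 13 mm farther back than shut.
Start: joints at [1.228, 0.053, 1.613, -0, 1.476, -0.119], TCP at [0.139, 0.609, 0.25] pointing down, gripper open.
Joint ranges: [-3.01, 3.01], [-1.01, 2.22], [0.06, 2.58], [-1.02, 4.17], [0.09, 2.62], [-3.14, 3.14]. Speed limits (rad/s): [2.57, 2.57, 3.14, 3.14, 3.14, 3.14].

## Interface

Orientations are given as a unit quaternion [w, x, y, z].
In Python, from plant import manip, grab_frame, calibration, job_done gives the robot as it stands.
- The arm moves only by the tool send_rows, never from a script. Its argument "rows" is a list of rows, each an object of numbers: "x", "y", "z": the shift along the tool's x, y, z normalised to -1 to 1, where 1 is 15 cm; "wx", "wy", "wz": the turn, a rotation vector about the tool's x, y, z normalised to -1 to 1, where 1 is pi/4 rad; "hand": the opening, from -1 (shut) to 1 (fully open). In form: [{"x": .., "y": .., "z": .., "wx": .., "wy": .., "wz": .., "hand": ..}, ...]. A call has exactly 10 rows; each row shifts and turns the commanded pose from where the row before left it, along the tool's axes as they then stand; what a row does not reach is not made up. A row lasts 1/12 s, in which the tool goes at most 41.7 mm and 7.16 degrees, less where a joint would pass 70% of its speed; a pose out of reach is approached as far as the arm can. A call with a number of a shift or a turn outside -1 to 1 is refused whole. A call with a gripper value outside its range is refused whole. The fingers move at their own pace and stop on an object; the grip force is fixed at half the most. Time passes only in rows, so rows that do not move let the fingers close, or fill a call up. It gives the time, the measured TCP pose, the force, the opening and the grip force at its end, in the units of the state.
- manip.state(): the state, without advancing time (a new reading comes with each control period).
- grab_frame(name): name is "side" or "top"; returns the picture (480x640x3 uint8, blue, green, red); there is no depth.
- calibration(name): a dict with "camera_matrix" (3x3 intrinsics, pixels), "R" (3x3) and "t" (3): a world point X has camera coordinates R X + t. Camera axes: x right, y down, z forward; pixel columns grow to the right and rows downward; lengths in m; the calibration is good to about 2 mm. A picture is of the moment at which its call begins. calibration takes no time and is no camera call.
- job_done(): hands the job in; it is judged then, once.
The state is a dict: "time": time; "joint_pos": joint angles; "joint_vel": joint speeds; "joint_efforts": joint torques, N m; "tool_pos": TCP position; "tool_rot": TCP orientation; "contact_force": force on the tool from outside, world axes, zero at the start; "ft_torque": the same for the moment, N m; "gripper_width": opening from 0.0 (shut) to 1.0 (fully open); "grasp_force": force on a finger pad.
Only numpy, scipy, OpenCV 4.12 (cv2) and the standard library are available. Lean on these libraries where they do the work, as an engineer would, in place of code of your own. Each camera call takes 0.05 s, during which the arm holds its last target. There are 200 camera calls.

## Working session

There is one attempt and no reset: what is moved stays moved. The work goes in short steps, Python scripts to look and compute and a tool call to move; the robot and the scene stay as the last step left them, time stands still between calls to the robot, and variables do not carry over. Pictures are saved under pics/ and viewed, at most 10 in all, crops included, and the job is handed in when it is done.

Besides the shell and the picture viewer there is one more tool, called after "Request:" by a JSON object that holds its "op" and its "data". send_rows: Moves the arm, as the interface text tells. Scaled input: -1 to 1 covers 15 cm each way for a shift and pi/4 rad each way for a turn. Its arguments: {"type":"object","properties":{"rows":{"type":"array","items":{"type":"object","properties":{"x":{"type":"number","minimum":-1,"maximum":1},"y":{"type":"number","minimum":-1,"maximum":1},"z":{"type":"number","minimum":-1,"maximum":1},"wx":{"type":"number","minimum":-1,"maximum":1},"wy":{"type":"number","minimum":-1,"maximum":1},"wz":{"type":"number","minimum":-1,"maximum":1},"hand":{"type":"number"}}}}},"required":["rows"]}

```bash
mkdir -p pics && ls
python3 - <<'E'
from plant import manip, grab_frame, calibration
import cv2, numpy as np
for n in ("side","top"):
    f=grab_frame(n); cv2.imwrite(f"pics/{n}0.png",f)
    c=calibration(n); R=np.array(c["R"]);t=np.array(c["t"])
    print(n,np.round(c["camera_matrix"],1).tolist(),"cam",np.round(-R.T@t,3),"fwd",np.round(R[2],2))
s=manip.state(); print({k:np.round(v,4).tolist() for k,v in s.items()})
E
```

```text
pics
side [[502.8, 0.0, 315.9], [0.0, 502.8, 242.4], [0.0, 0.0, 1.0]] cam [0.418 0.717 0.718] fwd [ 0.16 -0.74 -0.65]
top [[618.6, 0.0, 318.4], [0.0, 618.6, 238.5], [0.0, 0.0, 1.0]] cam [0.333 0.002 1.33 ] fwd [ 0.2  -0.02 -0.98]
{'time': 0.1, 'joint_pos': [1.228, 0.0533, 1.6142, -0.0, 1.476, -0.119], 'joint_vel': [0.0007, -0.0002, -0.0051, -0.0004, 0.0001, 0.0003], 'joint_efforts': [0.0, -39.49, -37.1363, -0.0001, 0.0039, -0.0], 'tool_pos': [0.1385, 0.6089, 0.2489], 'tool_rot': [-0.0002, 0.1117, 0.9937, -0.0009], 'contact_force': [0.0247, 1.3199, 0.5991], 'ft_torque': [-0.0034, 0.0216, -0.0324], 'grasp_force': 0.0, 'gripper_width': 1.0007}
```

View pics/side0.png

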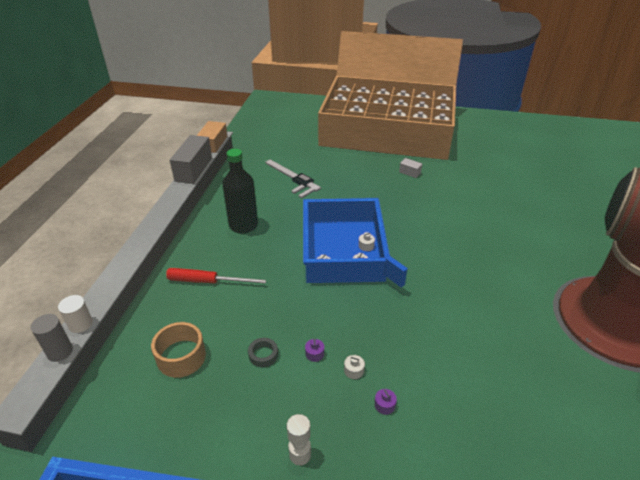

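View pics/top0.png

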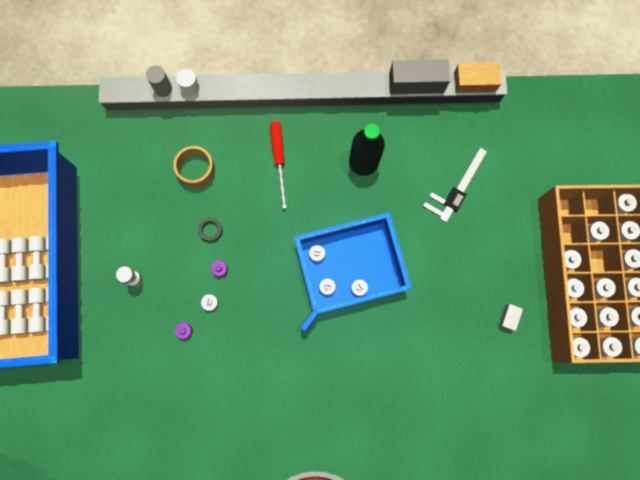

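The stray candidates are three stepped caps beside the tote: top (219,269) and (183,331) are purple, and (209,303) is white metal (side view (354,367)). The white one fits the description. I'll confirm this in enlarged crops, which also let me pick out the tote and lug features.

Run:
```python
import cv2
a=cv2.imread("pics/top0.png")[205:345,160:420]; cv2.imwrite("pics/topc.png",cv2.resize(a,None,fx=3,fy=3,interpolation=cv2.INTER_CUBIC))
b=cv2.imread("pics/side0.png")[190:410,290:420]; b=cv2.resize(b,None,fx=4,fy=4,interpolation=cv2.INTER_CUBIC)
import numpy as np
cv2.imwrite("pics/sidec.png",np.hstack([b[:440],b[440:]])[:, :800] if 0 else np.hstack([b[:440][:, :520],b[580:880][:440,80:360] if 0 else cv2.copyMakeBorder(b[580:880,80:360],0,140,0,0,cv2.BORDER_CONSTANT)]))
```

```text
(no output)
```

View pics/topc.png

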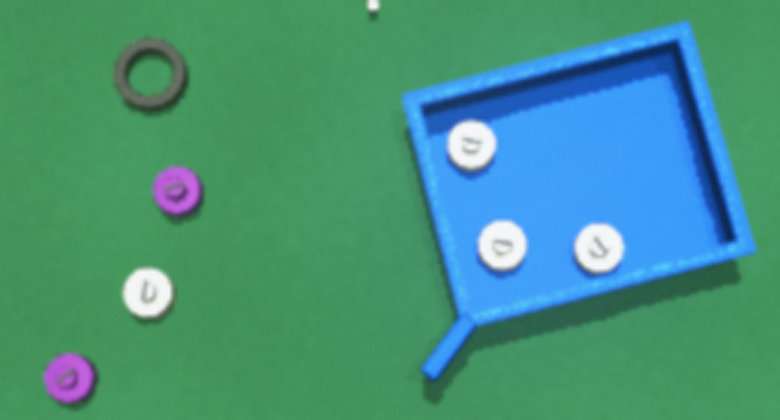

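View pics/sidec.png

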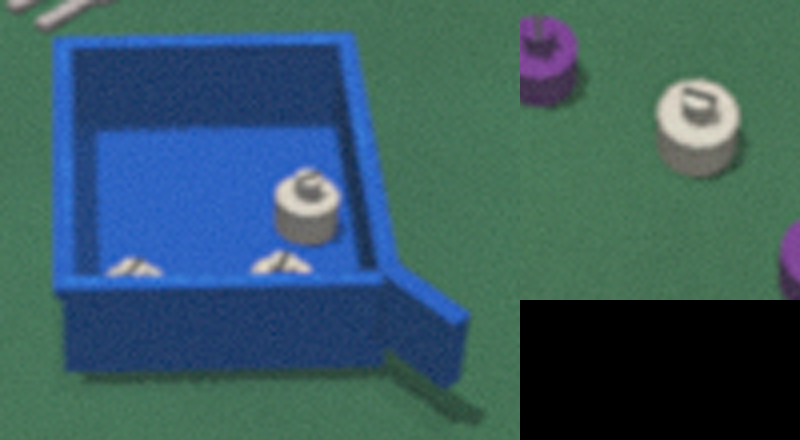

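The crops confirm it. The white metal cap is at top (209,303) / side (354,367), standing upright between two purple lookalikes. The lug is at the tote's near-left corner, running from top (315,312) to (304,330). Next I'll triangulate.

```bash
cat > h.py <<'E'
import numpy as np, cv2
from scipy.optimize import least_squares
from plant import calibration
C={n:calibration(n) for n in ("side","top")}
def proj(n,X):
    c=C[n]; p=(np.atleast_2d(X)@np.array(c["R"]).T+np.array(c["t"]))@np.array(c["camera_matrix"]).T
    return p[:,:2]/p[:,2:]
def tri(pt,ps):
    f=lambda X:np.r_[proj("top",X)[0]-pt,proj("side",X)[0]-ps]
    r=least_squares(f,[.5,.1,.03]); return r.x,r.fun
def white(img):
    h=cv2.cvtColor(img,cv2.COLOR_BGR2HSV); return ((h[...,1]<60)&(h[...,2]>90)).astype(np.uint8)
E
python3 - <<'E'
from h import *
tc=lambda p:np.array(p)/3+[160,205]-.33
sc=lambda p:np.array(p)/4+[290,190]-.37
T=[(404,95),(688,23),(754,250),(465,325)]; S=[(52,288),(55,36),(352,34),(390,275)]
for a,b in zip(T,S): 
    X,r=tri(tc(a),sc(b)); print("rim",X.round(4),r.round(1))
X,r=tri(tc((430,373)),sc((467,316)));print("lugtip top",X.round(4),r.round(1))
X,r=tri(tc((148,293)),sc((698-440,112+580)));print("stray body top",X.round(4),r.round(1))
for a,b in [((502,245),(282,262)),((599,248),None),((471,146),(135,265))]:
    pass
X,r=tri(tc((599,248)),sc((307,196)));print("cap",X.round(4))
# model fit
L=np.array([[104,84,60],[104,-84,60],[-104,-84,60],[-104,84,60]])/1e3
# corner order: far-left(+x,-y), far-right(-x,-y), near-right(-x,+y), lug(+x,+y)
M=np.array([[104,-84,60],[-104,-84,60],[-104,84,60],[104,84,60]])/1e3
PT=np.array([tc(p) for p in T]);PS=np.array([sc(p) for p in S])
def pts(q,M=M):
    c,s=np.cos(q[3]),np.sin(q[3]);return M@np.array([[c,-s,0],[s,c,0],[0,0,1]]).T+q[:3]
r=least_squares(lambda q:np.r_[(proj("top",pts(q))-PT).ravel(),(proj("side",pts(q))-PS).ravel()],[.5,0,0,1.8])
print("tote",r.x.round(4),r.fun.reshape(-1,2).round(1).tolist())
q=r.x; d=np.array([100,80])/np.hypot(100,80)
P=np.array([[*d*.152,.048],[*d*-.128,0],[-.03,-.036,0],[*d*.173,.066]])
print("lug,heel,free,lugtip",pts(q,P).round(4).tolist())
for n in("top","side"):
    m=white(cv2.imread(f"pics/{n}0.png")); k,l,st,ce=cv2.connectedComponentsWithStats(m)
    for i in range(1,k):
        u,v=ce[i]
        if abs(u-(209 if n=="top" else 354))<15 and abs(v-(303 if n=="top" else 367))<15: print(n,st[i],ce[i])
E
```

```text
rim [0.5946 0.0283 0.0598] [-0.1 -0.6  0.6  0.1]
rim [ 0.6404 -0.1728  0.0607] [-0.  -0.3  0.3  0.1]
rim [ 0.4788 -0.2106  0.0586] [-0.  -0.2  0.2  0. ]
rim [ 0.4349 -0.0102  0.0626] [ 0.  -1.4  1.3  0.3]
lugtip top [0.3996 0.0144 0.0662] [-0.   0.3 -0.2 -0.1]
stray body top [0.4649 0.2116 0.0219] [ 0.  -0.7  0.5  0.1]
cap [ 0.4876 -0.1066  0.0242]
tote [ 5.3740e-01 -9.1800e-02 -3.0000e-04  1.7956e+00] [[-0.1, -1.3], [0.7, -1.1], [0.7, -0.2], [-0.5, -0.0], [-0.2, 0.1], [-0.4, -0.1], [0.3, -0.7], [2.5, 2.0]]
lug,heel,free,lugtip [[0.4184, 0.0027, 0.0477], [0.6376, -0.1714, -0.0003], [0.5792, -0.113, -0.0003], [0.402, 0.0158, 0.0657]]
top [201 294  17  17 232] [208.96551724 302.23706897]
side [344 354  22  26 435] [353.72643678 366.22068966]
```

Request:
{"op": "send_rows", "data": {"rows": [{"x": -0.18,"y": -0.14,"hand": 0.3},{"x": -0.18,"y": -0.14,"hand": 0.3},{"x": -0.18,"y": -0.14,"hand": 0.3},{"x": -0.18,"y": -0.14,"hand": 0.3},{"x": -0.18,"y": -0.14,"hand": 0.3},{"x": -0.18,"y": -0.14,"hand": 0.3},{"x": -0.18,"y": -0.14,"hand": 0.3},{"x": -0.18,"y": -0.14,"hand": 0.3},{"x": -0.18,"y": -0.14,"hand": 0.3},{"x": -0.18,"y": -0.14,"hand": 0.3}]}}

```text
invalid input at $.rows[0]: expected keys x, y, z, wx, wy, wz, hand
```

```bash
cat > go.py <<'E'
import sys, numpy as np
from scipy.spatial.transform import Rotation as Ro
from plant import manip
# usage: go.py x y z [yaw_of_tool_y deg]  -> remaining shift (tool axes, normalised units) and wz
s=manip.state(); p=np.array(s["tool_pos"]); q=np.array(s["tool_rot"]); R=Ro.from_quat(q[[1,2,3,0]])
print("t",round(s["time"],2),"p",p.round(4),"j",np.round(s["joint_pos"],2),"F",np.round(s["contact_force"],1),"w",round(s["gripper_width"],3),"g",round(s["grasp_force"],1))
ax=R.as_matrix(); yaw=np.degrees(np.arctan2(ax[1,1],ax[0,1])); print("yaw_y",yaw.round(2),"toolz",ax[:,2].round(3))
if len(sys.argv)>3:
    d=np.array(list(map(float,sys.argv[1:4])))-p
    print("units",(R.inv().apply(d)/.15).round(3))
    if len(sys.argv)>4:
        e=(float(sys.argv[4])-yaw+90)%180-90; print("wz",round(-e/45,3),"units after turn",((Ro.from_euler('z',e,degrees=True)*R).inv().apply(d)/.15).round(3))
E
python3 go.py 0.465 0.2115 0.1 103
```

```text
t 0.1 p [0.1385 0.6089 0.2489] j [ 1.23  0.05  1.61 -0.    1.48 -0.12] F [0.  1.3 0.6] w 1.001 g 0.0
yaw_y 77.18 toolz [-0.001 -0.002 -1.   ]
units [-2.71  -2.098  0.996]
wz -0.574 units after turn [-1.525 -3.069  0.998]
```

Request:
{"op": "send_rows", "data": {"rows": [{"x": -0.18,"y": -0.14,"z": 0,"wx": 0,"wy": 0,"wz": 0,"hand": 0.3},{"x": -0.18,"y": -0.14,"z": 0,"wx": 0,"wy": 0,"wz": 0,"hand": 0.3},{"x": -0.18,"y": -0.14,"z": 0,"wx": 0,"wy": 0,"wz": 0,"hand": 0.3},{"x": -0.18,"y": -0.14,"z": 0,"wx": 0,"wy": 0,"wz": 0,"hand": 0.3},{"x": -0.18,"y": -0.14,"z": 0,"wx": 0,"wy": 0,"wz": 0,"hand": 0.3},{"x": -0.18,"y": -0.14,"z": 0,"wx": 0,"wy": 0,"wz": 0,"hand": 0.3},{"x": -0.18,"y": -0.14,"z": 0,"wx": 0,"wy": 0,"wz": 0,"hand": 0.3},{"x": -0.18,"y": -0.14,"z": 0,"wx": 0,"wy": 0,"wz": 0,"hand": 0.3},{"x": -0.18,"y": -0.14,"z": 0,"wx": 0,"wy": 0,"wz": 0,"hand": 0.3},{"x": -0.18,"y": -0.14,"z": 0,"wx": 0,"wy": 0,"wz": 0,"hand": 0.3}]}}

```text
time: 0.93
tool_pos: [0.3559, 0.3431, 0.2495]
tool_rot: [-0.0, 0.112, 0.994, -0.0]
contact_force: [0.4, 0.6, -0.1]
gripper_width: 0.648
grasp_force: 0.0
```

```bash
python3 go.py 0.465 0.2115 0.1 103
```

```text
t 0.93 p [0.3559 0.3431 0.2495] j [ 0.62 -0.27  1.91 -0.    1.5  -0.73] F [ 0.4  0.6 -0.1] w 0.648 g 0.0
yaw_y 77.19 toolz [-0. -0. -1.]
units [-0.904 -0.694  0.997]
wz -0.574 units after turn [-0.512 -1.018  0.997]
```

Request:
{"op": "send_rows", "data": {"rows": [{"x": -0.181,"y": -0.139,"z": 0,"wx": 0,"wy": 0,"wz": 0,"hand": 0.3},{"x": -0.181,"y": -0.139,"z": 0,"wx": 0,"wy": 0,"wz": 0,"hand": 0.3},{"x": -0.181,"y": -0.139,"z": 0,"wx": 0,"wy": 0,"wz": 0,"hand": 0.3},{"x": -0.181,"y": -0.139,"z": 0,"wx": 0,"wy": 0,"wz": 0,"hand": 0.3},{"x": -0.181,"y": -0.139,"z": 0,"wx": 0,"wy": 0,"wz": 0,"hand": 0.3},{"x": 0,"y": 0,"z": 0.2,"wx": 0,"wy": 0,"wz": -0.115,"hand": 0.3},{"x": 0,"y": 0,"z": 0.2,"wx": 0,"wy": 0,"wz": -0.115,"hand": 0.3},{"x": 0,"y": 0,"z": 0.2,"wx": 0,"wy": 0,"wz": -0.115,"hand": 0.3},{"x": 0,"y": 0,"z": 0.2,"wx": 0,"wy": 0,"wz": -0.115,"hand": 0.3},{"x": 0,"y": 0,"z": 0.2,"wx": 0,"wy": 0,"wz": -0.115,"hand": 0.3}]}}

```text
time: 1.77
tool_pos: [0.4642, 0.2126, 0.0983]
tool_rot: [-0.0, -0.116, 0.993, -0.0]
contact_force: [0.2, 0.1, -0.7]
gripper_width: 0.655
grasp_force: 0.0
```

```bash
python3 go.py 0.465 0.2115 0.024 103
```

```text
t 1.77 p [0.4642 0.2126 0.0983] j [ 0.28 -0.08  2.01  0.    1.21 -1.52] F [ 0.2  0.1 -0.7] w 0.655 g 0.0
yaw_y 103.28 toolz [-0. -0. -1.]
units [-0.004 -0.008  0.495]
wz 0.006 units after turn [-0.004 -0.008  0.495]
```

Request:
{"op": "send_rows", "data": {"rows": [{"x": -0.004,"y": -0.008,"z": 0.1,"wx": 0,"wy": 0,"wz": 0,"hand": 0.3},{"x": 0,"y": 0,"z": 0.1,"wx": 0,"wy": 0,"wz": 0,"hand": 0.3},{"x": 0,"y": 0,"z": 0.1,"wx": 0,"wy": 0,"wz": 0,"hand": 0.3},{"x": 0,"y": 0,"z": 0.07,"wx": 0,"wy": 0,"wz": 0,"hand": 0.3},{"x": 0,"y": 0,"z": 0.06,"wx": 0,"wy": 0,"wz": 0,"hand": 0.3},{"x": 0,"y": 0,"z": 0.05,"wx": 0,"wy": 0,"wz": 0,"hand": 0.3},{"x": 0,"y": 0,"z": 0.015,"wx": 0,"wy": 0,"wz": 0,"hand": 0.3},{"x": 0,"y": 0,"z": 0,"wx": 0,"wy": 0,"wz": 0,"hand": -1},{"x": 0,"y": 0,"z": 0,"wx": 0,"wy": 0,"wz": 0,"hand": -1},{"x": 0,"y": 0,"z": 0,"wx": 0,"wy": 0,"wz": 0,"hand": -1}]}}

```text
time: 2.6
tool_pos: [0.4663, 0.2122, 0.0269]
tool_rot: [0.001, -0.114, 0.994, 0.0]
contact_force: [0.1, 0.7, -0.4]
gripper_width: 0.368
grasp_force: 59.4
```

```bash
python3 go.py 0.5792 -0.113 0.024
```

```text
t 2.6 p [0.4663 0.2122 0.0269] j [ 0.28  0.04  2.03 -0.    1.07 -1.52] F [ 0.1  0.7 -0.4] w 0.368 g 59.4
yaw_y 103.05 toolz [ 0.002  0.001 -1.   ]
units [-0.243 -2.282  0.019]
```

Request:
{"op": "send_rows", "data": {"rows": [{"x": 0,"y": 0,"z": -0.05,"wx": 0,"wy": 0,"wz": 0,"hand": -1},{"x": 0,"y": 0,"z": -0.1,"wx": 0,"wy": 0,"wz": 0,"hand": -1},{"x": 0,"y": 0,"z": -0.15,"wx": 0,"wy": 0,"wz": 0,"hand": -1},{"x": 0,"y": 0,"z": -0.15,"wx": 0,"wy": 0,"wz": 0,"hand": -1},{"x": 0,"y": 0,"z": -0.15,"wx": 0,"wy": 0,"wz": 0,"hand": -1},{"x": 0,"y": 0,"z": -0.15,"wx": 0,"wy": 0,"wz": 0,"hand": -1},{"x": 0,"y": 0,"z": -0.1,"wx": 0,"wy": 0,"wz": 0,"hand": -1},{"x": 0,"y": 0,"z": 0,"wx": 0,"wy": 0,"wz": 0,"hand": -1},{"x": 0,"y": 0,"z": 0,"wx": 0,"wy": 0,"wz": 0,"hand": -1},{"x": 0,"y": 0,"z": 0,"wx": 0,"wy": 0,"wz": 0,"hand": -1}]}}

```text
time: 3.43
tool_pos: [0.4648, 0.2117, 0.1523]
tool_rot: [-0.001, -0.114, 0.994, -0.0]
contact_force: [-0.4, -0.3, -0.4]
gripper_width: 0.367
grasp_force: 59.5
```

```bash
python3 go.py 0.5792 -0.113 0.05
python3 - <<'E'
from plant import grab_frame
import cv2, numpy as np
t=grab_frame("top"); s=grab_frame("side")
cv2.imwrite("pics/lift.png",np.hstack([t[180:420,100:500],s[130:370,240:640]]))
E
```

```text
t 3.43 p [0.4648 0.2117 0.1523] j [ 0.28 -0.14  1.97 -0.    1.32 -1.52] F [-0.4 -0.3 -0.4] w 0.367 g 59.5
yaw_y 103.05 toolz [-0.001 -0.    -1.   ]
units [-0.255 -2.281  0.682]
```

View pics/lift.png

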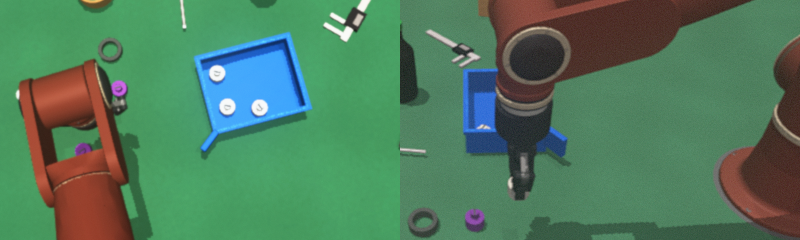

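Request:
{"op": "send_rows", "data": {"rows": [{"x": -0.013,"y": -0.11,"z": 0,"wx": 0,"wy": 0,"wz": 0,"hand": -1},{"x": -0.025,"y": -0.23,"z": 0,"wx": 0,"wy": 0,"wz": 0,"hand": -1},{"x": -0.028,"y": -0.25,"z": 0,"wx": 0,"wy": 0,"wz": 0,"hand": -1},{"x": -0.028,"y": -0.25,"z": 0,"wx": 0,"wy": 0,"wz": 0,"hand": -1},{"x": -0.028,"y": -0.25,"z": 0,"wx": 0,"wy": 0,"wz": 0,"hand": -1},{"x": -0.028,"y": -0.25,"z": 0,"wx": 0,"wy": 0,"wz": 0,"hand": -1},{"x": -0.028,"y": -0.25,"z": 0,"wx": 0,"wy": 0,"wz": 0,"hand": -1},{"x": -0.028,"y": -0.25,"z": 0,"wx": 0,"wy": 0,"wz": 0,"hand": -1},{"x": -0.028,"y": -0.25,"z": 0,"wx": 0,"wy": 0,"wz": 0,"hand": -1},{"x": -0.021,"y": -0.191,"z": 0,"wx": 0,"wy": 0,"wz": 0,"hand": -1}]}}

```text
time: 4.37
tool_pos: [0.5797, -0.1154, 0.1516]
tool_rot: [-0.001, -0.113, 0.994, 0.0]
contact_force: [0.1, -0.0, -0.1]
gripper_width: 0.373
grasp_force: 59.7
```

```bash
python3 go.py 0.5792 -0.113 0.033
```

```text
t 4.37 p [ 0.5797 -0.1154  0.1516] j [-0.32  0.05  1.78 -0.    1.31 -2.12] F [ 0.1 -0.  -0.1] w 0.373 g 59.7
yaw_y 102.97 toolz [-0.002  0.    -1.   ]
units [-0.002  0.016  0.79 ]
```

Request:
{"op": "send_rows", "data": {"rows": [{"x": 0,"y": 0,"z": 0.1,"wx": 0,"wy": 0,"wz": 0,"hand": -1},{"x": 0,"y": 0,"z": 0.14,"wx": 0,"wy": 0,"wz": 0,"hand": -1},{"x": 0,"y": 0,"z": 0.14,"wx": 0,"wy": 0,"wz": 0,"hand": -1},{"x": 0,"y": 0,"z": 0.12,"wx": 0,"wy": 0,"wz": 0,"hand": -1},{"x": 0,"y": 0,"z": 0.1,"wx": 0,"wy": 0,"wz": 0,"hand": -1},{"x": 0,"y": 0,"z": 0.08,"wx": 0,"wy": 0,"wz": 0,"hand": -1},{"x": 0,"y": 0,"z": 0.06,"wx": 0,"wy": 0,"wz": 0,"hand": -1},{"x": 0,"y": 0,"z": 0.035,"wx": 0,"wy": 0,"wz": 0,"hand": -1},{"x": 0,"y": 0,"z": 0.01,"wx": 0,"wy": 0,"wz": 0,"hand": -1},{"x": 0,"y": 0,"z": 0,"wx": 0,"wy": 0,"wz": 0,"hand": -1}]}}

```text
time: 5.2
tool_pos: [0.58, -0.1128, 0.0354]
tool_rot: [-0.0, -0.114, 0.994, 0.0]
contact_force: [0.0, 0.1, -1.9]
gripper_width: 0.369
grasp_force: 59.8
```

```bash
python3 go.py 0.5792 -0.113 0.031
```

```text
t 5.2 p [ 0.58   -0.1128  0.0354] j [-0.32  0.2   1.84 -0.    1.1  -2.12] F [ 0.   0.1 -1.9] w 0.369 g 59.8
yaw_y 103.05 toolz [-0.  0. -1.]
units [ 0.006 -0.     0.03 ]
```

Request:
{"op": "send_rows", "data": {"rows": [{"x": 0,"y": 0,"z": 0.01,"wx": 0,"wy": 0,"wz": 0,"hand": -1},{"x": 0,"y": 0,"z": 0.01,"wx": 0,"wy": 0,"wz": 0,"hand": -1},{"x": 0,"y": 0,"z": 0,"wx": 0,"wy": 0,"wz": 0,"hand": -1},{"x": 0,"y": 0,"z": 0,"wx": 0,"wy": 0,"wz": 0,"hand": 0.1},{"x": 0,"y": 0,"z": 0,"wx": 0,"wy": 0,"wz": 0,"hand": 0.1},{"x": 0,"y": 0,"z": 0,"wx": 0,"wy": 0,"wz": 0,"hand": 0.1},{"x": 0,"y": 0,"z": 0,"wx": 0,"wy": 0,"wz": 0,"hand": 0.1},{"x": 0,"y": 0,"z": 0,"wx": 0,"wy": 0,"wz": 0,"hand": 0.1},{"x": 0,"y": 0,"z": -0.1,"wx": 0,"wy": 0,"wz": 0,"hand": 0.1},{"x": 0,"y": 0,"z": -0.15,"wx": 0,"wy": 0,"wz": 0,"hand": 0.1}]}}

```text
time: 6.03
tool_pos: [0.5777, -0.1121, 0.0675]
tool_rot: [-0.003, -0.114, 0.994, 0.001]
contact_force: [0.0, -0.1, -0.3]
gripper_width: 0.555
grasp_force: 0.0
```

```bash
python3 go.py 0.4184 0.0027 0.18 51.5
```

```text
t 6.03 p [ 0.5777 -0.1121  0.0675] j [-0.32  0.15  1.83  0.    1.17 -2.12] F [ 0.  -0.1 -0.3] w 0.555 g 0.0
yaw_y 103.05 toolz [-0.006  0.002 -1.   ]
units [ 0.866  0.988 -0.742]
wz 1.146 units after turn [ 1.311 -0.06  -0.743]
```

Request:
{"op": "send_rows", "data": {"rows": [{"x": 0,"y": 0,"z": -0.2,"wx": 0,"wy": 0,"wz": 0,"hand": 0.1},{"x": 0,"y": 0,"z": -0.2,"wx": 0,"wy": 0,"wz": 0,"hand": 0.1},{"x": 0,"y": 0,"z": -0.2,"wx": 0,"wy": 0,"wz": 0.14325,"hand": 0.1},{"x": 0,"y": 0,"z": -0.11,"wx": 0,"wy": 0,"wz": 0.14325,"hand": 0.1},{"x": 0,"y": 0,"z": 0,"wx": 0,"wy": 0,"wz": 0.14325,"hand": 0.1},{"x": 0,"y": 0,"z": 0,"wx": 0,"wy": 0,"wz": 0.14325,"hand": 0.1},{"x": 0,"y": 0,"z": 0,"wx": 0,"wy": 0,"wz": 0.14325,"hand": 0.1},{"x": 0,"y": 0,"z": 0,"wx": 0,"wy": 0,"wz": 0.14325,"hand": 0.1},{"x": 0,"y": 0,"z": 0,"wx": 0,"wy": 0,"wz": 0.14325,"hand": 0.1},{"x": 0,"y": 0,"z": 0,"wx": 0,"wy": 0,"wz": 0.14325,"hand": 0.1}]}}

```text
time: 6.87
tool_pos: [0.5799, -0.1128, 0.1765]
tool_rot: [0.0, 0.332, 0.943, -0.0]
contact_force: [-0.1, 0.4, -0.1]
gripper_width: 0.553
grasp_force: 0.0
```

```bash
python3 go.py 0.4184 0.0027 0.15 51.5
```

```text
t 6.87 p [ 0.5799 -0.1128  0.1765] j [-0.32  0.03  1.76 -0.    1.35 -1.21] F [-0.1  0.4 -0.1] w 0.553 g 0.0
yaw_y 51.16 toolz [ 0. -0. -1.]
units [ 1.322 -0.076  0.177]
wz -0.008 units after turn [ 1.322 -0.068  0.177]
```

Request:
{"op": "send_rows", "data": {"rows": [{"x": 0.12,"y": -0.006,"z": 0,"wx": 0,"wy": 0,"wz": -0.008,"hand": 0.1},{"x": 0.2,"y": -0.01,"z": 0,"wx": 0,"wy": 0,"wz": 0,"hand": 0.1},{"x": 0.2,"y": -0.01,"z": 0,"wx": 0,"wy": 0,"wz": 0,"hand": 0.1},{"x": 0.2,"y": -0.01,"z": 0,"wx": 0,"wy": 0,"wz": 0,"hand": 0.1},{"x": 0.2,"y": -0.01,"z": 0,"wx": 0,"wy": 0,"wz": 0,"hand": 0.1},{"x": 0.2,"y": -0.01,"z": 0,"wx": 0,"wy": 0,"wz": 0,"hand": 0.1},{"x": 0.2,"y": -0.01,"z": 0,"wx": 0,"wy": 0,"wz": 0,"hand": 0.1},{"x": 0,"y": 0,"z": 0,"wx": 0,"wy": 0,"wz": 0,"hand": 0.1},{"x": 0,"y": 0,"z": 0,"wx": 0,"wy": 0,"wz": 0,"hand": 0.1},{"x": 0,"y": 0,"z": 0,"wx": 0,"wy": 0,"wz": 0,"hand": 0.1}]}}

```text
time: 7.7
tool_pos: [0.4187, 0.0017, 0.177]
tool_rot: [0.001, 0.327, 0.945, 0.0]
contact_force: [0.0, -0.6, 1.2]
gripper_width: 0.546
grasp_force: 0.0
```

```bash
python3 go.py 0.4184 0.0027 0.048 51.5
python3 - <<'E'
from plant import grab_frame
import cv2, numpy as np
t=grab_frame("top"); s=grab_frame("side")
k=dict(fx=2.5,fy=2.5,interpolation=cv2.INTER_CUBIC)
cv2.imwrite("pics/prelug.png",np.hstack([cv2.resize(t[200:350,270:430],None,**k),cv2.resize(s[160:310,280:440],None,**k)]))
E
```

```text
t 7.7 p [0.4187 0.0017 0.177 ] j [-0.17 -0.43  2.15 -0.    1.41 -1.08] F [ 0.  -0.6  1.2] w 0.546 g 0.0
yaw_y 51.85 toolz [ 0.001 -0.    -1.   ]
units [0.007 0.004 0.86 ]
wz 0.008 units after turn [0.007 0.004 0.86 ]
```

View pics/prelug.png

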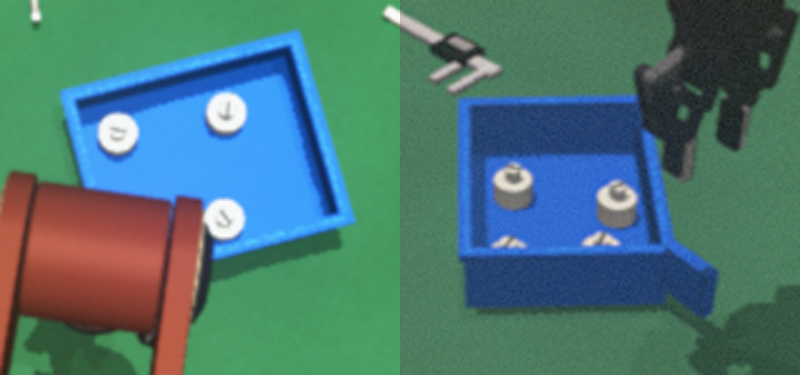

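The picture shows the stray standing upright in the tote at side-crop (513,188), with the tote unmoved and the gripper above the lug. I'll descend and pinch the lug.

Request:
{"op": "send_rows", "data": {"rows": [{"x": 0.007,"y": 0.004,"z": 0.12,"wx": 0,"wy": 0,"wz": 0.008,"hand": 0.1},{"x": 0,"y": 0,"z": 0.15,"wx": 0,"wy": 0,"wz": 0,"hand": 0.1},{"x": 0,"y": 0,"z": 0.15,"wx": 0,"wy": 0,"wz": 0,"hand": 0.1},{"x": 0,"y": 0,"z": 0.13,"wx": 0,"wy": 0,"wz": 0,"hand": 0.1},{"x": 0,"y": 0,"z": 0.12,"wx": 0,"wy": 0,"wz": 0,"hand": 0.1},{"x": 0,"y": 0,"z": 0.1,"wx": 0,"wy": 0,"wz": 0,"hand": 0.1},{"x": 0,"y": 0,"z": 0.06,"wx": 0,"wy": 0,"wz": 0,"hand": 0.1},{"x": 0,"y": 0,"z": 0.03,"wx": 0,"wy": 0,"wz": 0,"hand": 0.1},{"x": 0,"y": 0,"z": 0,"wx": 0,"wy": 0,"wz": 0,"hand": 0.1},{"x": 0,"y": 0,"z": 0,"wx": 0,"wy": 0,"wz": 0,"hand": 0.1}]}}

```text
time: 8.63
tool_pos: [0.4185, 0.0027, 0.048]
tool_rot: [0.0, 0.33, 0.944, 0.0]
contact_force: [-0.5, -0.4, -0.8]
gripper_width: 0.548
grasp_force: 0.0
```

```bash
python3 go.py 0.4184 0.0027 0.048 51.5
```

```text
t 8.63 p [0.4185 0.0027 0.048 ] j [-0.17 -0.24  2.24  0.    1.14 -1.07] F [-0.5 -0.4 -0.8] w 0.548 g 0.0
yaw_y 51.47 toolz [ 0.001 -0.    -1.   ]
units [ 0. -0.  0.]
wz -0.001 units after turn [ 0. -0.  0.]
```

Request:
{"op": "send_rows", "data": {"rows": [{"x": 0,"y": 0,"z": 0,"wx": 0,"wy": 0,"wz": 0,"hand": -0.2},{"x": 0,"y": 0,"z": 0,"wx": 0,"wy": 0,"wz": 0,"hand": -0.4},{"x": 0,"y": 0,"z": 0,"wx": 0,"wy": 0,"wz": 0,"hand": -0.6},{"x": 0,"y": 0,"z": 0,"wx": 0,"wy": 0,"wz": 0,"hand": -1},{"x": 0,"y": 0,"z": 0,"wx": 0,"wy": 0,"wz": 0,"hand": -1},{"x": 0,"y": 0,"z": 0,"wx": 0,"wy": 0,"wz": 0,"hand": -1},{"x": 0,"y": 0,"z": 0,"wx": 0,"wy": 0,"wz": 0,"hand": -1},{"x": 0,"y": 0,"z": 0,"wx": 0,"wy": 0,"wz": 0,"hand": -1},{"x": 0,"y": 0,"z": 0,"wx": 0,"wy": 0,"wz": 0,"hand": -1},{"x": 0,"y": 0,"z": 0,"wx": 0,"wy": 0,"wz": 0,"hand": -1}]}}

```text
time: 9.47
tool_pos: [0.4183, 0.0028, 0.0484]
tool_rot: [0.001, 0.33, 0.944, 0.0]
contact_force: [-1.8, -0.1, 5.8]
gripper_width: 0.133
grasp_force: 59.6
```

```bash
python3 go.py 0.4184 0.0027 0.048 51.5
```

```text
t 9.47 p [0.4183 0.0028 0.0484] j [-0.17 -0.24  2.25 -0.    1.14 -1.07] F [-1.8 -0.1  5.8] w 0.133 g 59.6
yaw_y 51.47 toolz [ 0.001 -0.    -1.   ]
units [-0.001 -0.     0.003]
wz -0.001 units after turn [-0.001 -0.     0.003]
```

The lug is gripped (opening 11 mm, 60 N). Now I'll tilt about the heel at 2° per row: z −0.065, x −0.011, wy +0.0444.

Request:
{"op": "send_rows", "data": {"rows": [{"x": -0.006,"y": 0,"z": -0.033,"wx": 0,"wy": 0.0222,"wz": 0,"hand": -1},{"x": -0.011,"y": 0,"z": -0.065,"wx": 0,"wy": 0.0444,"wz": 0,"hand": -1},{"x": -0.011,"y": 0,"z": -0.065,"wx": 0,"wy": 0.0444,"wz": 0,"hand": -1},{"x": -0.011,"y": 0,"z": -0.065,"wx": 0,"wy": 0.0444,"wz": 0,"hand": -1},{"x": -0.011,"y": 0,"z": -0.065,"wx": 0,"wy": 0.0444,"wz": 0,"hand": -1},{"x": -0.011,"y": 0,"z": -0.065,"wx": 0,"wy": 0.0444,"wz": 0,"hand": -1},{"x": -0.011,"y": 0,"z": -0.065,"wx": 0,"wy": 0.0444,"wz": 0,"hand": -1},{"x": -0.011,"y": 0,"z": -0.065,"wx": 0,"wy": 0.0444,"wz": 0,"hand": -1},{"x": -0.011,"y": 0,"z": -0.065,"wx": 0,"wy": 0.0444,"wz": 0,"hand": -1},{"x": -0.006,"y": 0,"z": -0.033,"wx": 0,"wy": 0.0222,"wz": 0,"hand": -1}]}}

```text
time: 10.3
tool_pos: [0.439, -0.0141, 0.1321]
tool_rot: [-0.149, 0.326, 0.932, 0.052]
contact_force: [-0.8, -0.1, -4.9]
gripper_width: 0.135
grasp_force: 58.5
```

```bash
cat > arc.py <<'E'
import numpy as np
a=np.radians(__import__("sys").argv[1:] and float(__import__("sys").argv[1])); h=np.array([.6376,-.1714]); u=np.array([.4184-.6376,.0027+.1714]); u/=np.hypot(*u)
b=a+np.arctan2(.048,.28); r=np.hypot(.28,.048); print("ideal lug",(h+u*r*np.cos(b)).round(4),(r*np.sin(b)).round(4))
E
python3 arc.py 18; python3 go.py
```

```text
ideal lug [ 0.4407 -0.015 ] 0.1322
t 10.3 p [ 0.439  -0.0141  0.1321] j [-0.28 -0.11  2.    0.12  1.55 -1.19] F [-0.8 -0.1 -4.9] w 0.135 g 58.5
yaw_y 51.46 toolz [-0.244  0.194 -0.95 ]
```

Request:
{"op": "send_rows", "data": {"rows": [{"x": -0.011,"y": 0,"z": -0.065,"wx": 0,"wy": 0.0444,"wz": 0,"hand": -1},{"x": -0.011,"y": 0,"z": -0.065,"wx": 0,"wy": 0.0444,"wz": 0,"hand": -1},{"x": -0.011,"y": 0,"z": -0.065,"wx": 0,"wy": 0.0444,"wz": 0,"hand": -1},{"x": -0.011,"y": 0,"z": -0.065,"wx": 0,"wy": 0.0444,"wz": 0,"hand": -1},{"x": -0.011,"y": 0,"z": -0.065,"wx": 0,"wy": 0.0444,"wz": 0,"hand": -1},{"x": -0.011,"y": 0,"z": -0.065,"wx": 0,"wy": 0.0444,"wz": 0,"hand": -1},{"x": -0.011,"y": 0,"z": -0.065,"wx": 0,"wy": 0.0444,"wz": 0,"hand": -1},{"x": 0,"y": 0,"z": 0,"wx": 0,"wy": 0,"wz": 0,"hand": -1},{"x": 0,"y": 0,"z": 0,"wx": 0,"wy": 0,"wz": 0,"hand": -1},{"x": 0,"y": 0,"z": 0,"wx": 0,"wy": 0,"wz": 0,"hand": -1}]}}

```text
time: 11.13
tool_pos: [0.4684, -0.0375, 0.1887]
tool_rot: [-0.26, 0.317, 0.908, 0.091]
contact_force: [-0.1, -0.8, -3.2]
gripper_width: 0.13
grasp_force: 59.2
```

```bash
python3 arc.py 32; python3 go.py
python3 - <<'E'
from plant import grab_frame
import cv2, numpy as np
t=grab_frame("top"); s=grab_frame("side")
k=dict(fx=2.5,fy=2.5,interpolation=cv2.INTER_CUBIC)
cv2.imwrite("pics/tilt.png",np.hstack([cv2.resize(t[180:340,280:440],None,**k),cv2.resize(s[130:290,280:440],None,**k)]))
E
```

```text
ideal lug [ 0.4716 -0.0395] 0.1891
t 11.13 p [ 0.4684 -0.0375  0.1887] j [-0.34  0.05  1.79  0.18  1.83 -1.24] F [-0.1 -0.8 -3.2] w 0.13 g 59.2
yaw_y 51.48 toolz [-0.415  0.329 -0.848]
```

View pics/tilt.png

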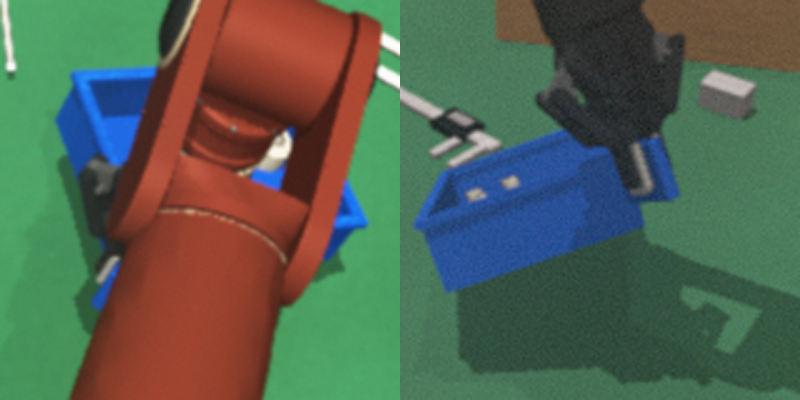

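```bash
cat > loc.py <<'E'
from h import *; from scipy.spatial.transform import Rotation as Ro; import sys
tilt=float(sys.argv[1]); yaw=1.7956; d=np.array([100,80,0])/np.hypot(100,80)
heel=np.array([.6376,-.1714,0]); ax=np.array([np.sin(np.radians(141.5)),-np.cos(np.radians(141.5)),0])
R=Ro.from_rotvec(ax*np.radians(tilt))*Ro.from_euler('z',yaw); O=heel+R.apply(d*.128)
print("lug",(O+R.apply([*d[:2]*.152,.048])).round(4))
def loc(n,px,zl):
    f=lambda q:proj(n,O+R.apply([q[0],q[1],zl]))[0]-px
    return least_squares(f,[0,0]).x
for n,px in [("side",(310,208)),("side",(324.4,203)),("top",(388.8,240.8))]:
    q=loc(n,px,.036); print(n,px,(q*1e3).round(0),"dist corner",(1e3*np.hypot(*(q-[-.096,-.076]))).round(0))
for p in [(-79,-59),(-45,-59),(-79,-25),(-45,-25),(-11,-59),(60,-59),(-79,40)]:
    X=O+R.apply([p[0]/1e3,p[1]/1e3,.037]); print(p,proj("top",X)[0].round(0),proj("side",X)[0].round(0))
E
python3 loc.py 32
```

```text
lug [ 0.4716 -0.0396  0.1891]
side (310, 208) [-34. -50.] dist corner 67.0
side (324.4, 203) [-34. -17.] dist corner 85.0
top (388.8, 240.8) [-58.  -1.] dist corner 84.0
(-79, -59) [387. 218.] [308. 205.]
(-45, -59) [374. 219.] [306. 208.]
(-79, -25) [393. 231.] [322. 200.]
(-45, -25) [380. 232.] [321. 203.]
(-11, -59) [360. 219.] [305. 211.]
(60, -59) [330. 221.] [302. 219.]
(-79, 40) [405. 256.] [349. 190.]
```

The tote is up at about 32°. The side crop shows two caps close together near the low corner, at (475,195) and (511,183). The top crop shows one at (272,152) and none left at the upper ends of the walls, but the arm hides part of the view. I'll tip to 38° briefly and come back to 32°, to be sure the caps have all run home.

Request:
{"op": "send_rows", "data": {"rows": [{"x": -0.011,"y": 0,"z": -0.065,"wx": 0,"wy": 0.0444,"wz": 0,"hand": -1},{"x": -0.011,"y": 0,"z": -0.065,"wx": 0,"wy": 0.0444,"wz": 0,"hand": -1},{"x": -0.011,"y": 0,"z": -0.065,"wx": 0,"wy": 0.0444,"wz": 0,"hand": -1},{"x": 0,"y": 0,"z": 0,"wx": 0,"wy": 0,"wz": 0,"hand": -1},{"x": 0,"y": 0,"z": 0,"wx": 0,"wy": 0,"wz": 0,"hand": -1},{"x": 0,"y": 0,"z": 0,"wx": 0,"wy": 0,"wz": 0,"hand": -1},{"x": 0,"y": 0,"z": 0,"wx": 0,"wy": 0,"wz": 0,"hand": -1},{"x": 0,"y": 0,"z": 0,"wx": 0,"wy": 0,"wz": 0,"hand": -1},{"x": 0,"y": 0,"z": 0,"wx": 0,"wy": 0,"wz": 0,"hand": -1},{"x": 0,"y": 0,"z": 0,"wx": 0,"wy": 0,"wz": 0,"hand": -1}]}}

```text
time: 12.07
tool_pos: [0.4846, -0.0502, 0.2111]
tool_rot: [-0.307, 0.312, 0.893, 0.107]
contact_force: [0.4, -0.2, -3.3]
gripper_width: 0.133
grasp_force: 59.2
```

```bash
python3 arc.py 38; python3 go.py
python3 - <<'E'
from plant import grab_frame
import cv2, numpy as np
t=grab_frame("top"); s=grab_frame("side")
k=dict(fx=3.5,fy=3.5,interpolation=cv2.INTER_CUBIC)
cv2.imwrite("pics/tilt2.png",np.hstack([cv2.resize(t[180:290,300:410],None,**k),cv2.resize(s[160:270,280:390],None,**k)]))
E
```

```text
ideal lug [ 0.488  -0.0526] 0.2102
t 12.07 p [ 0.4846 -0.0502  0.2111] j [-0.36  0.13  1.69  0.21  1.95 -1.24] F [ 0.4 -0.2 -3.3] w 0.133 g 59.2
yaw_y 51.49 toolz [-0.481  0.383 -0.788]
```

View pics/tilt2.png

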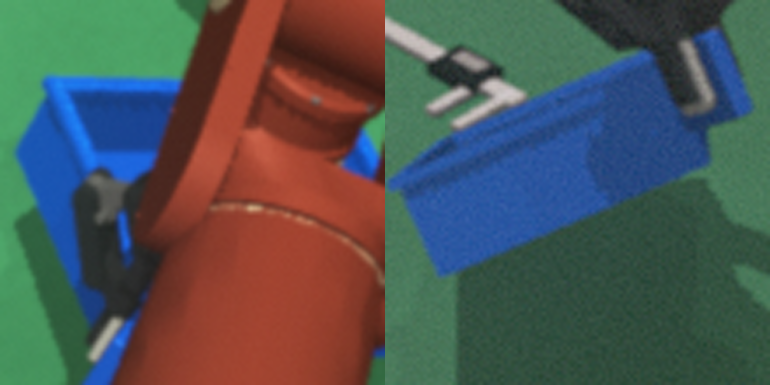

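At 38° the near wall hides the caps, and the upper end of the tote in the top crop around (110,120) is empty. I'll come back to 30° and look again.

Request:
{"op": "send_rows", "data": {"rows": [{"x": 0.011,"y": 0,"z": 0.065,"wx": 0,"wy": -0.0444,"wz": 0,"hand": -1},{"x": 0.011,"y": 0,"z": 0.065,"wx": 0,"wy": -0.0444,"wz": 0,"hand": -1},{"x": 0.011,"y": 0,"z": 0.065,"wx": 0,"wy": -0.0444,"wz": 0,"hand": -1},{"x": 0.011,"y": 0,"z": 0.065,"wx": 0,"wy": -0.0444,"wz": 0,"hand": -1},{"x": 0,"y": 0,"z": 0,"wx": 0,"wy": 0,"wz": 0,"hand": -1},{"x": 0,"y": 0,"z": 0,"wx": 0,"wy": 0,"wz": 0,"hand": -1},{"x": 0,"y": 0,"z": 0,"wx": 0,"wy": 0,"wz": 0,"hand": -1},{"x": 0,"y": 0,"z": 0,"wx": 0,"wy": 0,"wz": 0,"hand": -1},{"x": 0,"y": 0,"z": 0,"wx": 0,"wy": 0,"wz": 0,"hand": -1},{"x": 0,"y": 0,"z": 0,"wx": 0,"wy": 0,"wz": 0,"hand": -1}]}}

```text
time: 13.0
tool_pos: [0.4634, -0.0333, 0.1831]
tool_rot: [-0.244, 0.319, 0.912, 0.085]
contact_force: [-0.9, 1.1, -1.6]
gripper_width: 0.133
grasp_force: 59.3
```

```bash
python3 arc.py 30; python3 go.py; python3 loc.py 30
python3 - <<'E'
from plant import grab_frame
import cv2, numpy as np
t=grab_frame("top"); s=grab_frame("side")
k=dict(fx=3.5,fy=3.5,interpolation=cv2.INTER_CUBIC)
cv2.imwrite("pics/tilt3.png",np.hstack([cv2.resize(t[180:290,310:420],None,**k),cv2.resize(s[160:270,280:390],None,**k)]))
E
```

```text
ideal lug [ 0.4665 -0.0355] 0.1816
t 13.0 p [ 0.4634 -0.0333  0.1831] j [-0.33  0.02  1.82  0.17  1.79 -1.23] F [-0.9  1.1 -1.6] w 0.133 g 59.3
yaw_y 51.47 toolz [-0.391  0.312 -0.866]
lug [ 0.4665 -0.0355  0.1816]
side (310, 208) [-47. -52.] dist corner 55.0
side (324.4, 203) [-50. -19.] dist corner 73.0
top (388.8, 240.8) [-61.  -4.] dist corner 81.0
(-79, -59) [387. 218.] [308. 205.]
(-45, -59) [373. 219.] [307. 209.]
(-79, -25) [393. 231.] [322. 200.]
(-45, -25) [379. 233.] [322. 204.]
(-11, -59) [359. 221.] [306. 213.]
(60, -59) [329. 223.] [303. 221.]
(-79, 40) [404. 257.] [350. 191.]
```

View pics/tilt3.png

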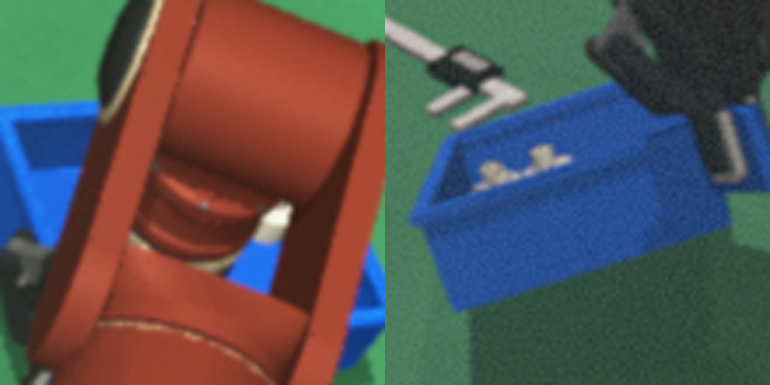

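The side crop shows two bosses, at (493,172) and (543,156), and the other two caps are hidden by the near wall. There is plenty of time, so I'll lower to about 14°, where the caps stay put, to count them before re-tilting.

Request:
{"op": "send_rows", "data": {"rows": [{"x": 0.011,"y": 0,"z": 0.065,"wx": 0,"wy": -0.0444,"wz": 0,"hand": -1},{"x": 0.011,"y": 0,"z": 0.065,"wx": 0,"wy": -0.0444,"wz": 0,"hand": -1},{"x": 0.011,"y": 0,"z": 0.065,"wx": 0,"wy": -0.0444,"wz": 0,"hand": -1},{"x": 0.011,"y": 0,"z": 0.065,"wx": 0,"wy": -0.0444,"wz": 0,"hand": -1},{"x": 0.011,"y": 0,"z": 0.065,"wx": 0,"wy": -0.0444,"wz": 0,"hand": -1},{"x": 0.011,"y": 0,"z": 0.065,"wx": 0,"wy": -0.0444,"wz": 0,"hand": -1},{"x": 0.011,"y": 0,"z": 0.065,"wx": 0,"wy": -0.0444,"wz": 0,"hand": -1},{"x": 0.011,"y": 0,"z": 0.065,"wx": 0,"wy": -0.0444,"wz": 0,"hand": -1},{"x": 0,"y": 0,"z": 0,"wx": 0,"wy": 0,"wz": 0,"hand": -1},{"x": 0,"y": 0,"z": 0,"wx": 0,"wy": 0,"wz": 0,"hand": -1}]}}

```text
time: 13.93
tool_pos: [0.4295, -0.0064, 0.1166]
tool_rot: [-0.116, 0.327, 0.937, 0.04]
contact_force: [-0.8, 0.3, -2.2]
gripper_width: 0.135
grasp_force: 59.3
```

```bash
python3 arc.py 14; python3 go.py; python3 loc.py 14|tail -7
python3 - <<'E'
from plant import grab_frame
import cv2, numpy as np
t=grab_frame("top"); s=grab_frame("side")
cv2.imwrite("pics/t14.png",t); cv2.imwrite("pics/s14.png",s)
k=dict(fx=3.6,fy=3.6,interpolation=cv2.INTER_CUBIC)
cv2.imwrite("pics/tilt4.png",np.hstack([cv2.resize(t[180:290,310:420],None,**k),cv2.resize(s[170:280,285:395],None,**k)]))
E
```

```text
ideal lug [ 0.4339 -0.0097] 0.1143
t 13.93 p [ 0.4295 -0.0064  0.1166] j [-0.25 -0.16  2.07  0.1   1.46 -1.17] F [-0.8  0.3 -2.2] w 0.135 g 59.3
yaw_y 51.5 toolz [-0.19   0.151 -0.97 ]
(-79, -59) [383. 223.] [312. 209.]
(-45, -59) [368. 226.] [311. 216.]
(-79, -25) [388. 238.] [327. 207.]
(-45, -25) [373. 241.] [327. 214.]
(-11, -59) [353. 229.] [311. 223.]
(60, -59) [321. 235.] [311. 240.]
(-79, 40) [397. 266.] [356. 203.]
```

View pics/tilt4.png

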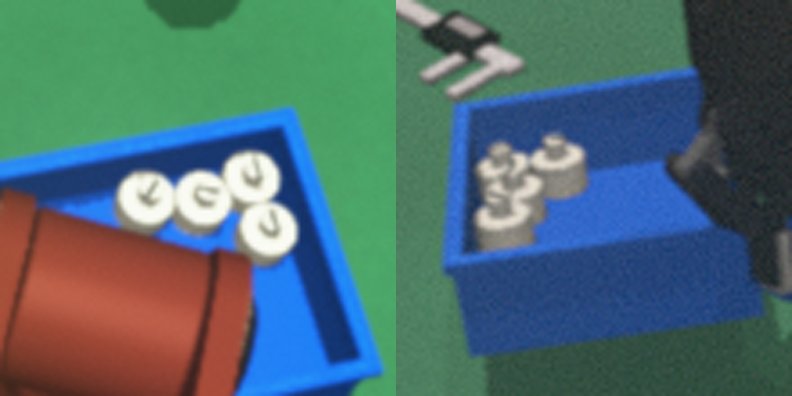

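All four caps are grouped in the low corner. In the top crop they are at (250,178), (268,232), (202,200) and (147,202), and the farthest is about 90 mm from the corner. I'll re-tilt to about 31°.

Request:
{"op": "send_rows", "data": {"rows": [{"x": -0.011,"y": 0,"z": -0.065,"wx": 0,"wy": 0.0444,"wz": 0,"hand": -1},{"x": -0.011,"y": 0,"z": -0.065,"wx": 0,"wy": 0.0444,"wz": 0,"hand": -1},{"x": -0.011,"y": 0,"z": -0.065,"wx": 0,"wy": 0.0444,"wz": 0,"hand": -1},{"x": -0.011,"y": 0,"z": -0.065,"wx": 0,"wy": 0.0444,"wz": 0,"hand": -1},{"x": -0.011,"y": 0,"z": -0.065,"wx": 0,"wy": 0.0444,"wz": 0,"hand": -1},{"x": -0.011,"y": 0,"z": -0.065,"wx": 0,"wy": 0.0444,"wz": 0,"hand": -1},{"x": -0.011,"y": 0,"z": -0.065,"wx": 0,"wy": 0.0444,"wz": 0,"hand": -1},{"x": -0.011,"y": 0,"z": -0.065,"wx": 0,"wy": 0.0444,"wz": 0,"hand": -1},{"x": -0.006,"y": 0,"z": -0.033,"wx": 0,"wy": 0.0222,"wz": 0,"hand": -1},{"x": 0,"y": 0,"z": 0,"wx": 0,"wy": 0,"wz": 0,"hand": -1}]}}

```text
time: 14.87
tool_pos: [0.4654, -0.0349, 0.1887]
tool_rot: [-0.251, 0.318, 0.91, 0.088]
contact_force: [0.6, -1.4, -4.9]
gripper_width: 0.132
grasp_force: 59.0
```

Request:
{"op": "send_rows", "data": {"rows": [{"x": 0,"y": 0,"z": 0,"wx": 0,"wy": 0,"wz": 0,"hand": -1},{"x": 0,"y": 0,"z": 0,"wx": 0,"wy": 0,"wz": 0,"hand": -1},{"x": 0,"y": 0,"z": 0,"wx": 0,"wy": 0,"wz": 0,"hand": -1},{"x": 0,"y": 0,"z": 0,"wx": 0,"wy": 0,"wz": 0,"hand": -1},{"x": 0,"y": 0,"z": 0,"wx": 0,"wy": 0,"wz": 0,"hand": -1},{"x": 0,"y": 0,"z": 0,"wx": 0,"wy": 0,"wz": 0,"hand": -1},{"x": 0,"y": 0,"z": 0,"wx": 0,"wy": 0,"wz": 0,"hand": -1},{"x": 0,"y": 0,"z": 0,"wx": 0,"wy": 0,"wz": 0,"hand": -1},{"x": 0,"y": 0,"z": 0,"wx": 0,"wy": 0,"wz": 0,"hand": -1},{"x": 0,"y": 0,"z": 0,"wx": 0,"wy": 0,"wz": 0,"hand": -1}]}}

```text
time: 15.7
tool_pos: [0.4638, -0.0336, 0.1883]
tool_rot: [-0.252, 0.318, 0.91, 0.088]
contact_force: [0.6, -0.9, -3.8]
gripper_width: 0.129
grasp_force: 59.2
```

```bash
python3 arc.py 31; python3 go.py; python3 -c "
from plant import job_done; print(job_done())"
```

```text
ideal lug [ 0.469  -0.0375] 0.1854
t 15.7 p [ 0.4638 -0.0336  0.1883] j [-0.33  0.03  1.81  0.18  1.82 -1.23] F [ 0.6 -0.9 -3.8] w 0.129 g 59.2
yaw_y 51.49 toolz [-0.403  0.32  -0.857]
the job is handed in; nothing more can be done
None
```

The stray cap is in the tote with the other three, and I handed the job in at 15.7 s with the tote held by its lug at about 31° and the four caps last seen together in the low corner at 14°, just before the final re-tilt; no verdict came back.

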